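# Uncover the valve body and show its mark to the inspection camera

### The job

Lift the loose dust cover off the valve body and set it down upright in the flat grey tray, without dropping it. Then take the inspection mirror by its upright post and turn it until the camera sees the mark on the valve body in the middle of the mirror (the camera's reflected aiming beam meets the mark). Finish while still holding the post at that angle, since the mirror springs back when let go, and leave everything else on the table where it is.

Things in the scene. Friction and masses are not known exactly. Their poses are not given: they have to be found in the camera images.
- housing: Fixed nest plate, dark steel, 90 x 90 x 30 high, with a clamped upright aluminium valve body on it: a cylinder 48 diameter from 30 to 94 above the table, then a narrower neck to 103. Origin: centre of the plate's underside, on the table. Its +y axis points roughly towards the mirror (up to about 50 degrees off); a small 7 mm tab on the top shoulder marks the +y side.
- mark (a point): The inspection mark: a pale disc 20 in diameter with a dark centre dot on the valve body's +y side; this point is the centre of its face, 26.5 from the valve body's axis and 85 above the table, the height of the beam. Hidden under the cover at the start.
- cover: Loose grey dust cover (80 to 170 g), an upside-down cup, 68 outside, 60 inside diameter, 85 high, with a round black knob 18 in diameter and 32 high on top (117 overall). Origin: centre of its open lower rim, z up. At the start it stands over the valve body, rim on the nest plate 30 above the table (knob top at 147); raise it at least 75 before moving it sideways.
- cover_knob (a point): Point on the knob's axis, 105 above the cover's rim, 20 above the cover's flat top and 12 below the knob's top.
- tray: Fixed flat grey tray, 210 (its x) x 150 (its y) x 25 high, walls 4, floor 5 thick or less. Empty at the start. Origin: centre of its underside, on the table.
- stand: Fixed inspection stand. Origin: on the table, on the mirror's vertical axis, centre of a round base 90 in diameter. A rail 32 wide runs 20 deg anticlockwise of the stand's x to the camera (black box, top at 110, lens 150 and rear 255 from the axis), which looks back along it at the mirror, 85 above the table. A thin red aiming beam shows this line and its reflection.
- mirror (a joint): Mirror angle about its vertical axis, 0 to 1.2 rad, anticlockwise from above. At 0 its face looks 65 deg clockwise of the stand's x and the reflected beam points 150 deg clockwise; the face turns by the joint value, the beam by twice that. Plate 72 wide, 43 to 127 above the table, its face on the axis. A spring returns it to 0: 0.03 N m at 0, 0.13 at 1.2 (0.4 to 1.6 N at the post).
- post_mid (a point): Point on the axis of the mirror's handle, 167 above the table: where to take hold. The handle is an upright round steel post 12 in diameter, 136 to 186 above the table, behind the mirror, 80 from its turning axis, exactly opposite to the way the face looks, on a flat arm 12 wide (top at 138). This frame turns with the mirror.
- sight_line (a point): The camera's line of sight after reflection in the mirror: origin on the mirror's turning axis 85 above the table, x axis (level) along the reflected beam, z up. It turns twice as far as the mirror. The mark is seen in the middle of the mirror when it lies on this x axis. Drawn as a thin red beam 190 long; not solid.
- jar: Bystander: closed jar, 50 diameter, 60 high. Origin: centre of its underside.
- flange: Bystander: stepped steel flange, 56 diameter, 30 high. Origin: centre of its underside.
- bushing: Bystander: brass bushing standing on end, 36 diameter, 35 high. Origin: centre of its underside.
- gasket: Bystander: black gasket ring lying between valve body and mirror, 40 diameter, 8 high. Origin: centre of its underside.
- screwdriver: Bystander: black-handled screwdriver lying flat, about 200 long. Origin: underside, near its middle.
- smallbin: Bystander: small open grey bin, 90 x 70 x 45 high. Origin: centre of its underside.
- endcap: Bystander: low black end cap with a stub on top, 72 diameter, 38 high. Origin: centre of its underside.
There are look-alikes about, which are no part of the job. Leave any red look-alike of the housing alone.

How it is judged:
By the outcome, as a careful person would: the job done as asked, in the order asked, and still so for the second after the job is handed in, while the arm keeps its last pose, push and grip.
It also fails if it takes over 48 s, if anything falls off the work surface, if the arm or the gripper's body presses on something with over 40 N, if the wrist force passes 120 N, or if a joint passes its speed limit or range.

### The arm

A 7-joint arm with a two-finger parallel gripper is mounted at the origin on the work surface. World frame = base frame: x ahead of the robot, y to its left, z up, the work surface at z = 0. Lengths are in m, angles in rad, forces in N, time in s.
With the tool pointing down it reaches from about 0.425 to 0.95 m from the base axis. Payload 4.7 kg.
Tool frame: the origin (TCP) lies at the very end of the fingers, on their centre line; the grasp point (between the pads) lies 19 mm behind it; z points along the fingers, y is the direction in which the jaws open and shut (so a half turn about z gives the same grasp; the last joint's range is limited). The gripper opens to 87 mm and grips with 3 to 60 N. Pads are 19 mm wide; open, the fingers measure 117 mm over their backs; the gripper's body (75 mm by 190 mm) begins 51 mm behind the grasp point.
Start: joints at [1.208, 0.469, -0.049, 1.532, 0.024, 1.141, -0.082], TCP at [0.221, -0.638, 0.223] pointing down, gripper open.
Joint ranges: [-2.59, 2.59], [-0.33, 1.99], [-1.39, 1.29], [0.1, 2.45], [-1.04, 4.18], [0.21, 1.99], [-2.66, 2.66]. Speed limits (rad/s): [2.57, 2.57, 3.14, 3.14, 3.14, 3.14, 3.14].

### API

Orientations are given as a unit quaternion [w, x, y, z].
In Python, from station import sensors, eyes, workorder gives the robot as it stands. The module is installed in compiled form; this text tells all that it offers.
- The arm moves only by the tool step_arm, never from a script. Its argument "motion" is a list of rows, each an object with "offset": the shift along the tool's x, y, z in m, a list of three; "turn": the turn about the tool's z in degrees; "fingers": the finger opening in m, from 0 to 0.087. In form: [{"offset": [x, y, z], "turn": turn, "fingers": fingers}, ...]. A call has exactly 10 rows; each row shifts and turns the commanded pose from where the row before left it, along the tool's axes as they then stand; what a row does not reach is not made up. A row lasts 1/12 s, in which the tool goes at most 41.7 mm and 7.16 degrees, less where a joint would pass 70% of its speed; a pose out of reach is approached as far as the arm can. A call is refused whole if a number of a shift passes 0.0417 or a number of a turn 7.16, either way. A call with a gripper value outside its range is refused whole. The fingers move at their own pace and stop on an object; "grip_force" is the grip in N (left out, the last holds). Time passes only in rows, so rows that do not move let the fingers close, or fill a call up. It gives the time, the measured TCP pose, the force and the opening at its end, in the units of the state.
- sensors.get_obs(): the state, without advancing time (a new reading comes with each control period).
- eyes.grab_frame(name): name is "side" or "top"; returns a dict with "image" (480x640x3 uint8, red, green, blue), "K" (3x3 intrinsics, pixels), "distortion" ([k1, k2, p1, p2, k3] as OpenCV has them; the pictures are not rectified), "xyz" and "attitude" of the camera in the world. Camera axes: x right, y up, looking along -z (the intrinsics and any distortion apply to the point x, -y, -z); pixel columns grow to the right and rows downward; lengths in m; the calibration is good to about 2 mm. A picture is of the moment at which its call begins. There is no depth.
- workorder.hand_in(): hands the job in, once; it reports no verdict.
The state is a dict: "t": time; "joints": joint angles; "dq": joint speeds; "effort": joint torques, N m; "tool_pos": TCP position; "tcp_rot": TCP orientation; "force": force on the tool from outside, world axes, zero at the start; "ft_torque": the same for the moment, N m; "finger_gap": opening from 0.0 (shut) to 1.0 (fully open).
Only numpy, scipy, OpenCV 4.12 (cv2) and the standard library are available. Lean on these libraries where they do the work, as an engineer would, in place of code of your own. Each camera call takes 0.05 s, during which the arm holds its last target.

## Working session

There is one attempt and no reset: what is moved stays moved. The work goes in short steps, Python scripts to look and compute and a tool call to move; the robot and the scene stay as the last step left them, time stands still between calls to the robot, and variables do not carry over. Pictures are saved under pics/ and viewed, and the job is handed in when it is done.

Besides the shell and the picture viewer there is one more tool, called after "Call:" as a command line: name --argument value ..., lists and objects as JSON in quotes. step_arm: Moves the arm, as the interface text tells. Its arguments: {"type":"object","properties":{"motion":{"type":"array"},"grip_force":{"type":"number"}},"required":["motion"]}

```bash
mkdir -p pics; cat > h.py <<'E'
import numpy as np, cv2, pickle
from scipy.spatial.transform import Rotation as R
def rot(a):
    a=np.asarray(a,float)
    return a if a.shape==(3,3) else R.from_quat([a[1],a[2],a[3],a[0]]).as_matrix()
def grab(n,tag):
    from station import eyes
    f=eyes.grab_frame(n); pickle.dump(f,open(f'pics/{tag}.pkl','wb'))
    cv2.imwrite(f'pics/{tag}.png',f['image'][:,:,::-1]); return f
def load(tag): return pickle.load(open(f'pics/{tag}.pkl','rb'))
def ray(f,uv):
    p=cv2.undistortPoints(np.array([[uv]],float),np.array(f['K'],float),np.array(f['distortion'],float))[0,0]
    return np.array(f['xyz']),rot(f['attitude'])@np.array([p[0],-p[1],-1])
def atz(f,uv,z):
    o,d=ray(f,uv); return o+d*(z-o[2])/d[2]
def proj(f,P):
    c=(np.atleast_2d(P)-np.array(f['xyz']))@rot(f['attitude'])
    return cv2.projectPoints((c*[1,-1,-1]).reshape(-1,1,3),np.zeros(3),np.zeros(3),np.array(f['K'],float),np.array(f['distortion'],float))[0].reshape(-1,2)
def crop(tag,x0,y0,x1,y1,s,out):
    im=cv2.imread(f'pics/{tag}.png')[y0:y1,x0:x1]
    cv2.imwrite(f'pics/{out}.png',cv2.resize(im,None,fx=s,fy=s,interpolation=cv2.INTER_CUBIC))
E
python3 - <<'E'
from h import *
from station import sensors
o=sensors.get_obs(); print(o)
for n in('top','side'):
    f=grab(n,n+'0'); print(n,f['K'],f['distortion'],f['xyz'],f['attitude'])
E
```

```text
{'t': 0.0, 'joints': array([ 1.20808015,  0.46944616, -0.0485942 ,  1.53369418,  0.02414146,
        1.14099506, -0.08224779]), 'dq': array([-0.0002998 , -0.00046113,  0.00049834,  0.00052094, -0.00176416,
       -0.00026878, -0.00042594]), 'effort': array([-4.52381082e-04, -5.07972908e+01, -8.06714594e-02, -2.36150783e+01,
       -6.11349754e-02,  3.80041427e-02,  1.94404915e-04]), 'tool_pos': array([ 0.22096555, -0.63717271,  0.22149616]), 'tcp_rot': array([-9.53637885e-04,  9.86094331e-01,  1.66183674e-01, -2.16338123e-04]), 'force': array([ 0.6922238 ,  0.51374596, -0.29394606]), 'ft_torque': array([-0.02884986,  0.05985039, -0.00036412]), 'finger_gap': 1.0005415426194746}
top [[451.57738772   0.         316.34781711]
 [  0.         451.57738772 237.09173329]
 [  0.           0.           1.        ]] [0.040255 0.       0.       0.       0.      ] [0.40375979 0.04137853 1.21478644] [-0.70147555 -0.0217557   0.01366472  0.71223031]
side [[507.58119662   0.         320.82110426]
 [  0.         507.58119662 237.97111497]
 [  0.           0.           1.        ]] [0.02201813 0.         0.         0.         0.        ] [ 0.40057648 -0.79598122  0.74768462] [ 0.89077202  0.45350323 -0.01300357 -0.02628556]
```

View pics/top0.png

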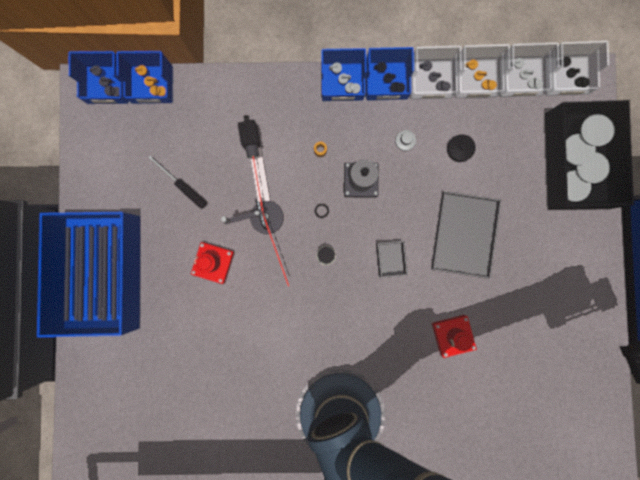

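View pics/side0.png

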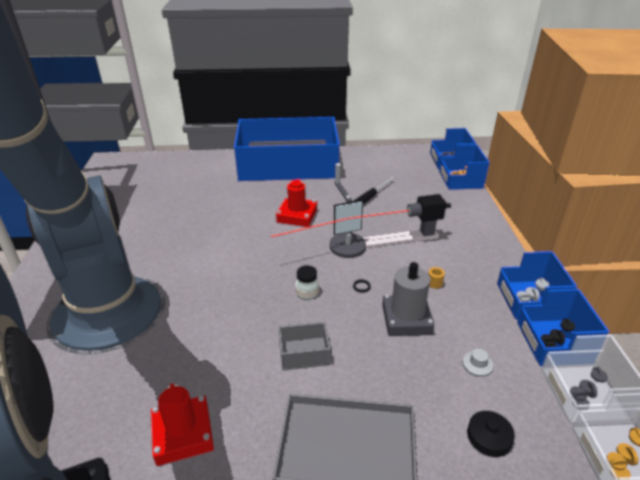

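The top view shows the grey cover on its dark nest plate at about (362,178). The red look-alikes are at (212,262) and (455,335). The tray is at (466,234), the mirror stand at (266,216), the camera at (249,135) and the post near (224,219). Only the grey unit fits the cover description. I'll enlarge crops to confirm that and measure.

```bash
python3 - <<'E'
from h import *
crop('top0',330,140,400,210,8,'c1'); crop('top0',200,100,310,220,5,'c2'); crop('side0',370,250,450,340,7,'c3'); crop('side0',310,150,470,270,5,'c4')
E
```

```text
(no output)
```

View pics/c1.png

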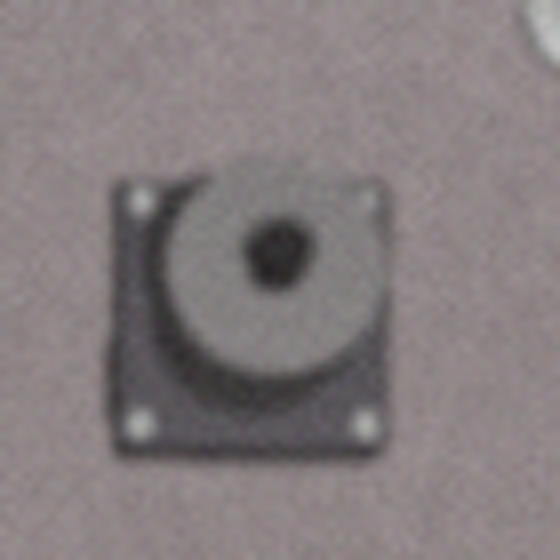

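View pics/c2.png

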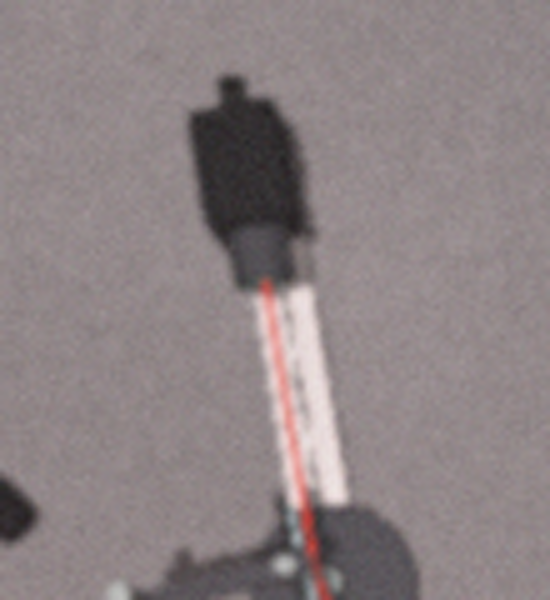

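View pics/c3.png

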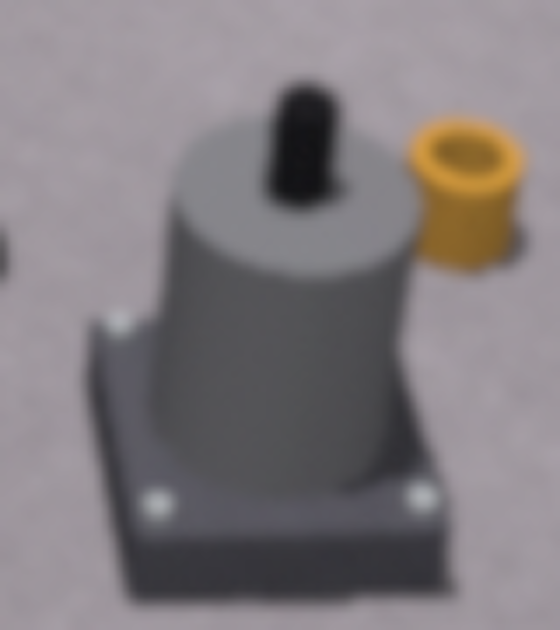

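View pics/c4.png

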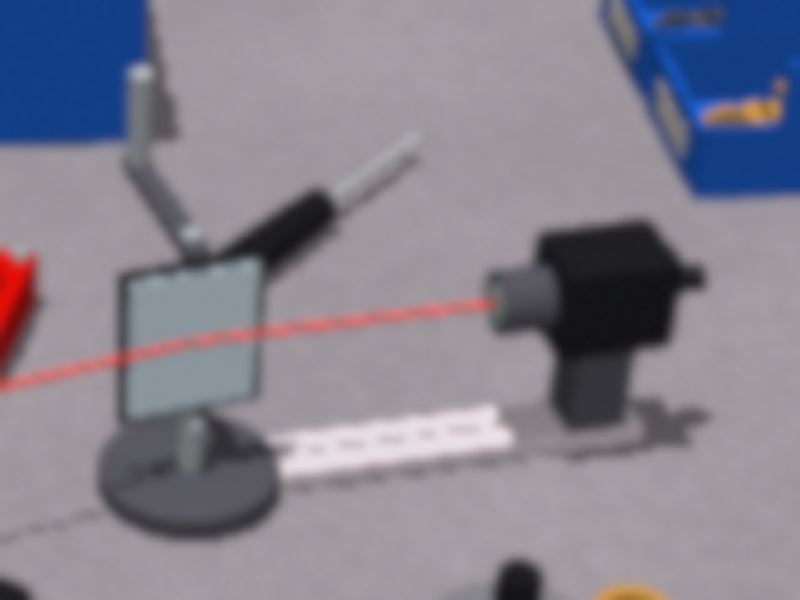

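The cover crops confirm the target: a grey cylinder with a black knob on a dark steel plate with four screws. The knob is at top (364.7,171.6) and side (413.6,264). Next I'll measure the stand and tray.

```bash
python3 - <<'E'
from h import *
crop('top0',210,180,300,250,8,'c5'); crop('top0',420,180,510,290,6,'c6')
f=load('top0'); s=load('side0')
print('plate',atz(f,(361.4,178.8),.03))
for u in [(142,203),(140,425),(366,425),(370,200)]: print(atz(f,(u[0]/8+329.6,u[1]/8+139.6),.03))
print('knob',atz(f,(364.4,171.2),.145),atz(s,(413.2,263.6),.147))
print('post',atz(f,(223.3,218),.186),atz(s,(310+139/5,150+72/5),.186))
print('lens/beam',atz(f,(200+266/5,100+280/5),.085))
E
```

```text
plate [ 0.61538786 -0.06665325  0.03      ]
[ 0.65281239 -0.03028218  0.03      ]
[ 0.57911523 -0.02832349  0.03      ]
[ 0.5778175  -0.10260423  0.03      ]
[ 0.65240372 -0.10541927  0.03      ]
knob [ 0.61294236 -0.06364526  0.145     ] [ 0.61706395 -0.06383823  0.147     ]
post [0.50245826 0.26496018 0.186     ] [0.5024461  0.26535913 0.186     ]
lens/beam [0.66811889 0.2103819  0.085     ]
```

View pics/c5.png

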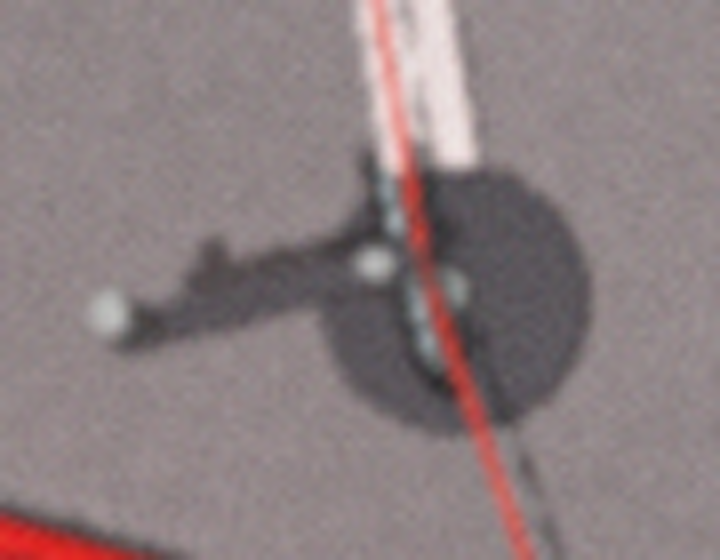

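View pics/c6.png

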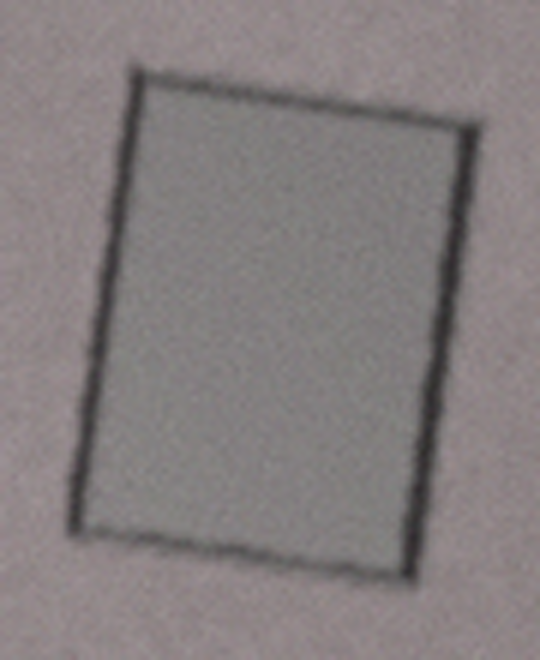

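```bash
python3 - <<'E'
from h import *
f=load('top0'); s=load('side0')
g=lambda u,s,x,y:((u[0]+.5)/s-.5+x,(u[1]+.5)/s-.5+y)
P=np.array([atz(f,g(u,6,420,180),.025) for u in [(135,70),(480,122),(412,582),(72,537)]])
print('tray',P,P.mean(0),[np.linalg.norm(P[i]-P[i-1]) for i in range(4)])
A=atz(f,g((424.5,262),8,210,180),.085); B=atz(f,g((458,300),8,210,180),.012)
print('axis',A,B)
p=np.array([.5024,.2651])
L=atz(f,g((266,280),5,200,100),.085)
E=atz(f,(288.5,284.5),.085)
for X in (A,B):
    d=p-X[:2]; print('post',np.linalg.norm(d),np.degrees(np.arctan2(d[1],d[0])))
    d=(L-X)[:2]; print('cam',np.linalg.norm(d),np.degrees(np.arctan2(d[1],d[0])))
    d=(E-X)[:2]; print('end',np.linalg.norm(d),np.degrees(np.arctan2(d[1],d[0])))
E
```

```text
tray [[ 0.57925304 -0.27838129  0.025     ]
 [ 0.55353492 -0.42669968  0.025     ]
 [ 0.35381889 -0.39072757  0.025     ]
 [ 0.37513545 -0.2453771   0.025     ]] [ 0.46543558 -0.33529641  0.025     ] [np.float64(0.2067686314797156), np.float64(0.15053161449608057), np.float64(0.20292975272062755), np.float64(0.1469052635122321)]
axis [0.52496396 0.18800308 0.085     ] [0.51986616 0.18639317 0.012     ]
post 0.08033098533784704 106.31317309844339
cam 0.1460723970763011 9.210047062515995
end 0.1922724877860909 -160.89024261932076
post 0.08062153578834798 102.51198440648972
cam 0.15136412791848552 9.502739801748497
end 0.18692861635002386 -160.84496568392032
```

```bash
cat >> h.py <<'E'
def plan(tgt):
    from station import sensors
    o=sensors.get_obs(); Rm=rot(o['tcp_rot']); d=np.array(tgt)-o['tool_pos']
    ya=np.degrees(np.arctan2(Rm[1,1],Rm[0,1]))
    print('t',round(o['t'],2),'pos',o['tool_pos'].round(4),'d_tool',(Rm.T@d).round(4),'yaw_y',round(ya,2),'gap',round(o['finger_gap']*87,1),'F',o['force'].round(2),'q',o['joints'].round(2))
E
python3 -c "
from h import *
plan((.615,-.0655,.20))"
```

```text
t 0.1 pos [ 0.221  -0.6373  0.2216] d_tool [ 0.5596 -0.411   0.0223] yaw_y -70.87 gap 86.9 F [-0.06  0.58  0.31] q [ 1.21  0.47 -0.05  1.53  0.02  1.14 -0.08]
```

Call:
step_arm --motion '[{"offset": [0.015,-0.011,0],"turn": 0,"fingers": 0.087},{"offset": [0.028,-0.0205,0],"turn": 0,"fingers": 0.087},{"offset": [0.028,-0.0205,0],"turn": 0,"fingers": 0.087},{"offset": [0.028,-0.0205,0],"turn": 0,"fingers": 0.087},{"offset": [0.028,-0.0205,0],"turn": 0,"fingers": 0.087},{"offset": [0.028,-0.0205,0],"turn": 0,"fingers": 0.087},{"offset": [0.028,-0.0205,0],"turn": 0,"fingers": 0.087},{"offset": [0.028,-0.0205,0],"turn": 0,"fingers": 0.087},{"offset": [0.028,-0.0205,0],"turn": 0,"fingers": 0.087},{"offset": [0.028,-0.0205,0],"turn": 0,"fingers": 0.087}]' --grip_force 25

```text
t: 0.93
tool_pos: [0.4098, -0.3639, 0.2223]
tcp_rot: [-0.0, 0.986, 0.166, -0.0]
force: [0.2, -0.2, 0.3]
finger_gap: 1.001
```

```bash
python3 -c "
from h import *
plan((.615,-.0655,.20))"
```

```text
t 0.93 pos [ 0.4098 -0.3639  0.2223] d_tool [ 0.2916 -0.2147  0.0223] yaw_y -70.88 gap 87.1 F [ 0.23 -0.16  0.28] q [ 0.8   0.27 -0.18  1.83  0.06  1.05 -0.64]
```

Call:
step_arm --motion '[{"offset": [0.033,-0.0243,0.002],"turn": 0,"fingers": 0.087},{"offset": [0.033,-0.0243,0.002],"turn": 0,"fingers": 0.087},{"offset": [0.033,-0.0243,0.002],"turn": 0,"fingers": 0.087},{"offset": [0.033,-0.0243,0.002],"turn": 0,"fingers": 0.087},{"offset": [0.033,-0.0243,0.002],"turn": 0,"fingers": 0.087},{"offset": [0.033,-0.0243,0.002],"turn": 0,"fingers": 0.087},{"offset": [0.033,-0.0243,0.002],"turn": 0,"fingers": 0.087},{"offset": [0.03,-0.022,0.002],"turn": 0,"fingers": 0.087},{"offset": [0.02,-0.0147,0.002],"turn": 0,"fingers": 0.087},{"offset": [0.01,-0.0075,0.002],"turn": 0,"fingers": 0.087}]'

```text
t: 1.77
tool_pos: [0.6155, -0.0629, 0.202]
tcp_rot: [-0.001, 0.986, 0.169, 0.0]
force: [-0.5, -0.2, 0.8]
finger_gap: 0.999
```

```bash
python3 -c "
from h import *
plan((.615,-.0655,.12)); grab('side','side1'); crop('side1',340,180,480,340,5,'d1')"
```

```text
t 1.77 pos [ 0.6155 -0.0629  0.202 ] d_tool [-0.0014  0.0025  0.082 ] yaw_y -70.55 gap 87.0 F [-0.51 -0.19  0.76] q [ 0.27  0.42 -0.32  1.68  0.14  1.07 -1.32]
```

View pics/d1.png

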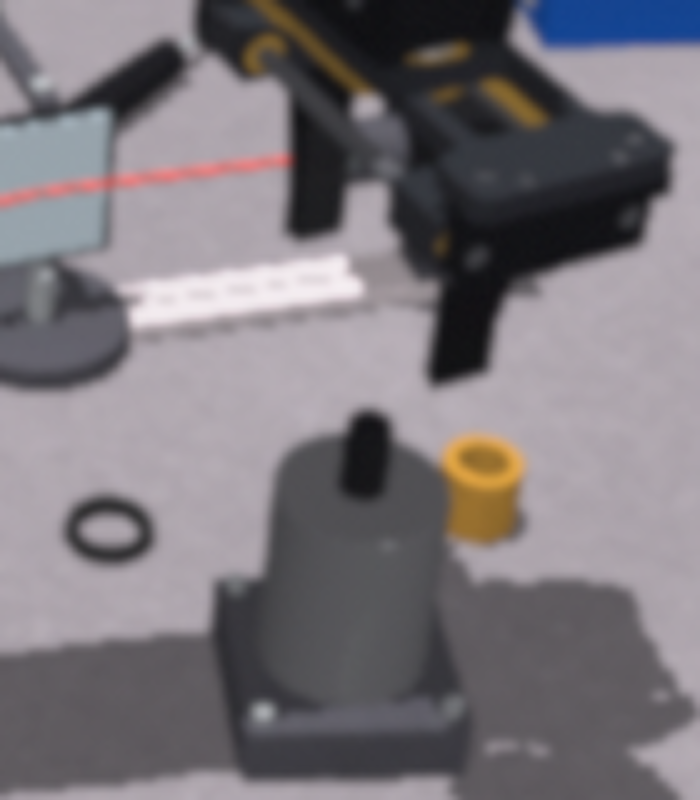

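The fingers straddle the knob axis, with tips at crop positions (315,235) and (460,380). Descending now.

Call:
step_arm --motion '[{"offset": [-0.001,0.002,0.006],"turn": 0,"fingers": 0.087},{"offset": [0,0,0.012],"turn": 0,"fingers": 0.087},{"offset": [0,0,0.014],"turn": 0,"fingers": 0.087},{"offset": [0,0,0.014],"turn": 0,"fingers": 0.087},{"offset": [0,0,0.014],"turn": 0,"fingers": 0.087},{"offset": [0,0,0.01],"turn": 0,"fingers": 0.087},{"offset": [0,0,0.007],"turn": 0,"fingers": 0.087},{"offset": [0,0,0.004],"turn": 0,"fingers": 0.087},{"offset": [0,0,0],"turn": 0,"fingers": 0.05},{"offset": [0,0,0],"turn": 0,"fingers": 0.03}]'

```text
t: 2.65
tool_pos: [0.614, -0.0704, 0.1218]
tcp_rot: [0.0, 0.986, 0.166, 0.0]
force: [-0.0, 0.5, -0.2]
finger_gap: 0.921
```

```bash
python3 -c "
from h import *
plan((.615,-.0655,.12)); grab('side','side2'); crop('side2',340,180,480,340,5,'d2')"
```

```text
t 2.65 pos [ 0.614  -0.0704  0.1218] d_tool [ 0.0026 -0.0043  0.0018] yaw_y -70.91 gap 80.1 F [-0.04  0.54 -0.24] q [ 0.27  0.5  -0.3   1.76  0.18  0.91 -1.35]
```

View pics/d2.png

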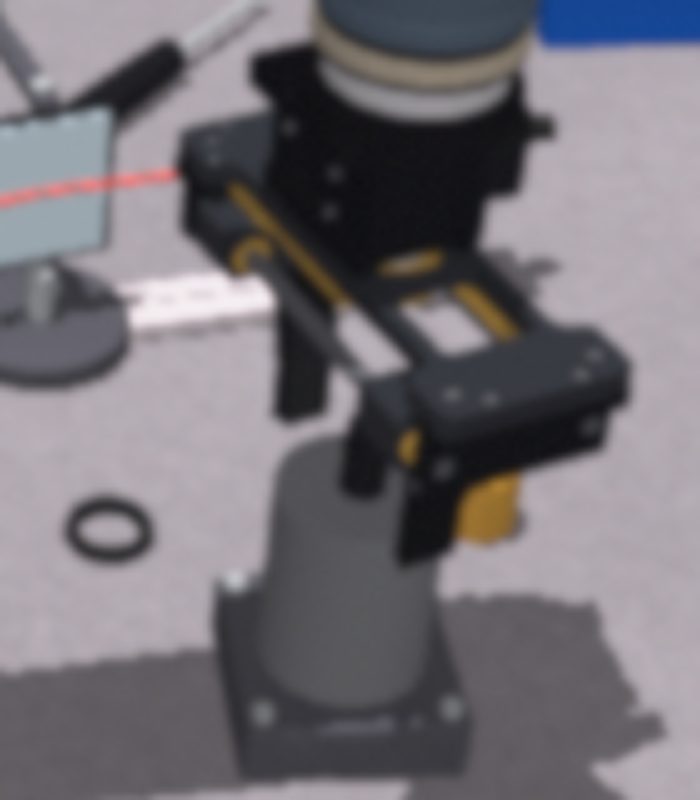

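Call:
step_arm --motion '[{"offset": [0.0026,-0.0043,0.0015],"turn": 0,"fingers": 0.03},{"offset": [0,0,0],"turn": 0,"fingers": 0.02},{"offset": [0,0,0],"turn": 0,"fingers": 0.0},{"offset": [0,0,0],"turn": 0,"fingers": 0.0},{"offset": [0,0,0],"turn": 0,"fingers": 0.0},{"offset": [0,0,0],"turn": 0,"fingers": 0.0},{"offset": [0,0,0],"turn": 0,"fingers": 0.0},{"offset": [0,0,0],"turn": 0,"fingers": 0.0},{"offset": [0,0,0],"turn": 0,"fingers": 0.0},{"offset": [0,0,0],"turn": 0,"fingers": 0.0}]' --grip_force 25

```text
t: 3.53
tool_pos: [0.6149, -0.0652, 0.12]
tcp_rot: [0.0, 0.986, 0.166, 0.0]
force: [0.4, 0.2, 0.2]
finger_gap: 0.193
```

```bash
python3 -c "
from h import *
plan((.615,-.0655,.12))"
```

```text
t 3.53 pos [ 0.6149 -0.0652  0.12  ] d_tool [0.     0.0003 0.    ] yaw_y -70.88 gap 16.8 F [0.38 0.22 0.17] q [ 0.26  0.5  -0.3   1.76  0.18  0.91 -1.36]
```

Call:
step_arm --motion '[{"offset": [0,0,0],"turn": 0,"fingers": 0.0},{"offset": [0,0,-0.003],"turn": 0,"fingers": 0.0},{"offset": [0,0,-0.005],"turn": 0,"fingers": 0.0},{"offset": [0,0,-0.008],"turn": 0,"fingers": 0.0},{"offset": [0,0,-0.012],"turn": 0,"fingers": 0.0},{"offset": [0,0,-0.015],"turn": 0,"fingers": 0.0},{"offset": [0,0,-0.015],"turn": 0,"fingers": 0.0},{"offset": [0,0,-0.015],"turn": 0,"fingers": 0.0},{"offset": [0,0,-0.015],"turn": 0,"fingers": 0.0},{"offset": [0,0,-0.015],"turn": 0,"fingers": 0.0}]'

```text
t: 4.37
tool_pos: [0.615, -0.0649, 0.2252]
tcp_rot: [0.0, 0.986, 0.166, 0.001]
force: [0.6, 0.0, -2.8]
finger_gap: 0.192
```

```bash
python3 -c "
from h import *
plan((.615,-.0655,.12)); grab('side','side3'); crop('side3',340,140,480,340,4,'d3')"
```

```text
t 4.37 pos [ 0.615  -0.0649  0.2252] d_tool [-0.0004  0.0005  0.1052] yaw_y -70.86 gap 16.7 F [ 0.55  0.03 -2.8 ] q [ 0.28  0.39 -0.32  1.66  0.14  1.11 -1.32]
```

View pics/d3.png

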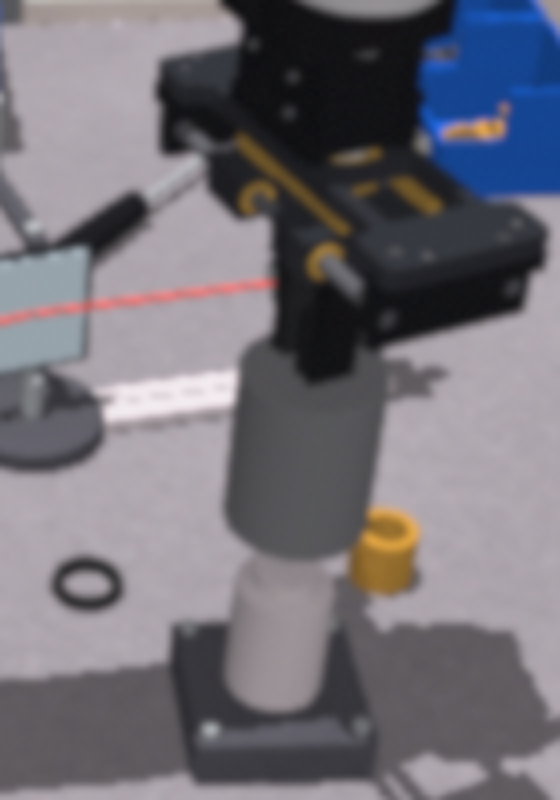

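The cover is held and lifted: its rim clears the valve body at about crop (300,545). Moving to the tray.

```bash
python3 -c "
from h import *
plan((.465,-.335,.225))"
```

```text
t 4.42 pos [ 0.617  -0.0649  0.2287] d_tool [-0.2321  0.2054  0.0027] yaw_y -70.88 gap 16.1 F [ 1.9  -0.92  0.67] q [ 0.28  0.39 -0.32  1.66  0.14  1.11 -1.32]
```

Call:
step_arm --motion '[{"offset": [-0.004,0.0036,0],"turn": 0,"fingers": 0.0},{"offset": [-0.008,0.0072,0],"turn": 0,"fingers": 0.0},{"offset": [-0.013,0.0116,0],"turn": 0,"fingers": 0.0},{"offset": [-0.016,0.0143,0],"turn": 0,"fingers": 0.0},{"offset": [-0.018,0.0161,0],"turn": 0,"fingers": 0.0},{"offset": [-0.019,0.017,0],"turn": 0,"fingers": 0.0},{"offset": [-0.019,0.017,0],"turn": 0,"fingers": 0.0},{"offset": [-0.019,0.017,0],"turn": 0,"fingers": 0.0},{"offset": [-0.019,0.017,0],"turn": 0,"fingers": 0.0},{"offset": [-0.019,0.017,0],"turn": 0,"fingers": 0.0}]'

```text
t: 5.25
tool_pos: [0.512, -0.2475, 0.2218]
tcp_rot: [-0.0, 0.986, 0.166, -0.001]
force: [-0.0, 0.6, -1.1]
finger_gap: 0.193
```

Call:
step_arm --motion '[{"offset": [-0.018,0.0161,0],"turn": 0,"fingers": 0.0},{"offset": [-0.017,0.0152,0],"turn": 0,"fingers": 0.0},{"offset": [-0.015,0.0134,0],"turn": 0,"fingers": 0.0},{"offset": [-0.011,0.01,0],"turn": 0,"fingers": 0.0},{"offset": [-0.008,0.0072,0],"turn": 0,"fingers": 0.0},{"offset": [-0.005,0.0045,0],"turn": 0,"fingers": 0.0},{"offset": [-0.003,0.0025,0],"turn": 0,"fingers": 0.0},{"offset": [0,0,0.01],"turn": 0,"fingers": 0.0},{"offset": [0,0,0.015],"turn": 0,"fingers": 0.0},{"offset": [0,0,0.015],"turn": 0,"fingers": 0.0}]'

```text
t: 6.08
tool_pos: [0.4651, -0.3348, 0.1823]
tcp_rot: [-0.0, 0.986, 0.167, 0.0]
force: [-0.2, 0.5, -1.8]
finger_gap: 0.195
```

```bash
python3 -c "
from h import *
plan((.465,-.335,.1)); grab('top','top4'); crop('top4',330,140,400,210,8,'d4')
plan((.465,-.335,.1)); f=grab('side','side4')"
```

```text
t 6.08 pos [ 0.4651 -0.3348  0.1823] d_tool [-0.0002  0.0001  0.0823] yaw_y -70.77 gap 16.9 F [-0.17  0.48 -1.81] q [ 0.72  0.35 -0.21  1.82  0.09  0.98 -0.76]
t 6.13 pos [ 0.4632 -0.3335  0.1787] d_tool [0.0015 0.0024 0.0787] yaw_y -70.75 gap 16.3 F [-2.26  0.43 -3.65] q [ 0.72  0.36 -0.21  1.82  0.09  0.98 -0.76]
```

View pics/side4.png

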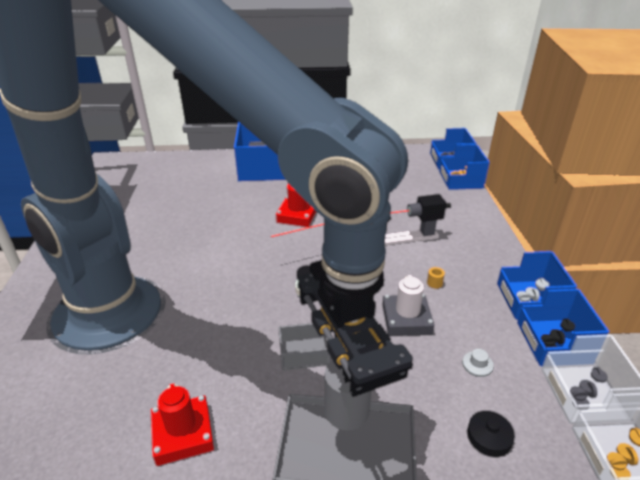

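View pics/d4.png

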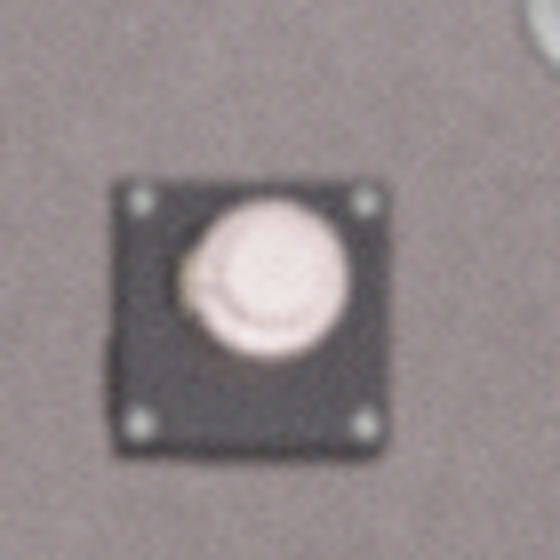

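View pics/top4.png

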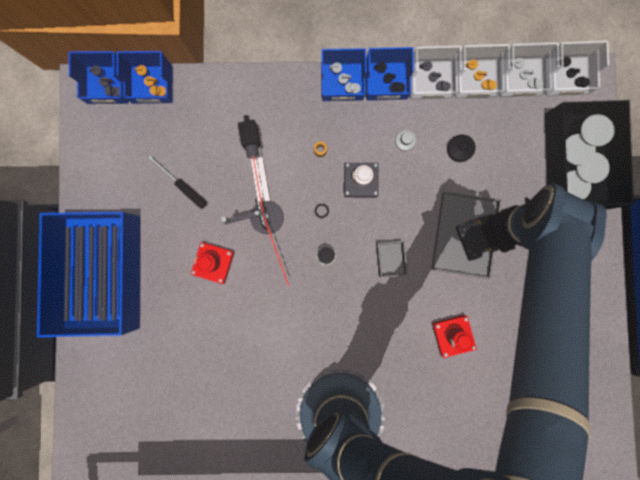

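Call:
step_arm --motion '[{"offset": [0,0,0.008],"turn": 0,"fingers": 0.0},{"offset": [0,0,0.012],"turn": 0,"fingers": 0.0},{"offset": [0,0,0.013],"turn": 0,"fingers": 0.0},{"offset": [0,0,0.013],"turn": 0,"fingers": 0.0},{"offset": [0,0,0.011],"turn": 0,"fingers": 0.0},{"offset": [0,0,0.009],"turn": 0,"fingers": 0.0},{"offset": [0,0,0.007],"turn": 0,"fingers": 0.0},{"offset": [0,0,0.005],"turn": 0,"fingers": 0.0},{"offset": [0,0,0.002],"turn": 0,"fingers": 0.0},{"offset": [0,0,0.001],"turn": 0,"fingers": 0.0}]'

```text
t: 7.02
tool_pos: [0.4645, -0.3361, 0.1019]
tcp_rot: [0.0, 0.986, 0.166, 0.0]
force: [0.2, 0.5, -1.2]
finger_gap: 0.188
```

```bash
python3 -c "
from h import *
plan((.465,-.335,.1)); f=grab('side','side5');crop('side5',270,260,430,480,3,'d5')"
```

```text
t 7.02 pos [ 0.4645 -0.3361  0.1019] d_tool [ 0.0008 -0.0008  0.0019] yaw_y -70.87 gap 16.3 F [ 0.2   0.52 -1.23] q [ 0.71  0.45 -0.2   1.89  0.12  0.82 -0.79]
```

View pics/d5.png

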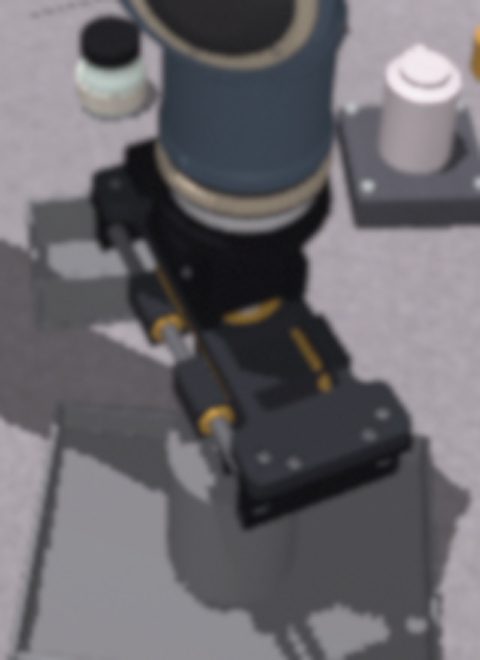

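Call:
step_arm --motion '[{"offset": [0,0,0.0015],"turn": 0,"fingers": 0.0},{"offset": [0,0,0.0015],"turn": 0,"fingers": 0.0},{"offset": [0,0,0.001],"turn": 0,"fingers": 0.0},{"offset": [0,0,0.001],"turn": 0,"fingers": 0.0},{"offset": [0,0,0.0005],"turn": 0,"fingers": 0.0},{"offset": [0,0,0.0005],"turn": 0,"fingers": 0.0},{"offset": [0,0,0.0005],"turn": 0,"fingers": 0.0},{"offset": [0,0,0.0005],"turn": 0,"fingers": 0.0},{"offset": [0,0,0],"turn": 0,"fingers": 0.0},{"offset": [0,0,0],"turn": 0,"fingers": 0.0}]'

```text
t: 7.9
tool_pos: [0.4644, -0.336, 0.0951]
tcp_rot: [0.0, 0.986, 0.166, 0.0]
force: [0.1, 0.3, -0.8]
finger_gap: 0.19
```

Call:
step_arm --motion '[{"offset": [0,0,0.0005],"turn": 0,"fingers": 0.0},{"offset": [0,0,0.0005],"turn": 0,"fingers": 0.0},{"offset": [0,0,0.0005],"turn": 0,"fingers": 0.0},{"offset": [0,0,0.0005],"turn": 0,"fingers": 0.0},{"offset": [0,0,0],"turn": 0,"fingers": 0.0},{"offset": [0,0,0],"turn": 0,"fingers": 0.0},{"offset": [0,0,0],"turn": 0,"fingers": 0.0},{"offset": [0,0,0],"turn": 0,"fingers": 0.0},{"offset": [0,0,0],"turn": 0,"fingers": 0.0},{"offset": [0,0,0],"turn": 0,"fingers": 0.0}]'

```text
t: 8.73
tool_pos: [0.4645, -0.3361, 0.094]
tcp_rot: [0.0, 0.986, 0.166, 0.0]
force: [-1.8, 1.2, 5.5]
finger_gap: 0.19
```

Contact with the tray floor reads +5.5 N. Releasing.

Call:
step_arm --motion '[{"offset": [0,0,-0.0005],"turn": 0,"fingers": 0.0},{"offset": [0,0,0],"turn": 0,"fingers": 0.016},{"offset": [0,0,0],"turn": 0,"fingers": 0.02},{"offset": [0,0,0],"turn": 0,"fingers": 0.025},{"offset": [0,0,0],"turn": 0,"fingers": 0.035},{"offset": [0,0,0],"turn": 0,"fingers": 0.045},{"offset": [0,0,0],"turn": 0,"fingers": 0.05},{"offset": [0,0,0],"turn": 0,"fingers": 0.05},{"offset": [0,0,0],"turn": 0,"fingers": 0.05},{"offset": [0,0,0],"turn": 0,"fingers": 0.05}]'

```text
t: 9.57
tool_pos: [0.4644, -0.336, 0.0935]
tcp_rot: [0.0, 0.986, 0.166, 0.0]
force: [-0.5, -0.3, 0.5]
finger_gap: 0.554
```

Call:
step_arm --motion '[{"offset": [0,0,-0.004],"turn": 0,"fingers": 0.05},{"offset": [0,0,-0.008],"turn": 0,"fingers": 0.05},{"offset": [0,0,-0.014],"turn": 0,"fingers": 0.05},{"offset": [0,0,-0.02],"turn": 0,"fingers": 0.05},{"offset": [0,0,-0.022],"turn": 0,"fingers": 0.05},{"offset": [0,0,-0.022],"turn": 0,"fingers": 0.05},{"offset": [0,0,-0.022],"turn": 0,"fingers": 0.05},{"offset": [0,0,-0.02],"turn": 0,"fingers": 0.05},{"offset": [0,0,-0.012],"turn": 0,"fingers": 0.05},{"offset": [0,0,-0.006],"turn": 0,"fingers": 0.05}]'

```text
t: 10.4
tool_pos: [0.4652, -0.3365, 0.2462]
tcp_rot: [0.001, 0.986, 0.166, 0.001]
force: [1.0, 0.3, -0.3]
finger_gap: 0.573
```

```bash
python3 -c "
from h import *
plan((.465,-.335,.1)); f=grab('side','side6')"
```

```text
t 10.4 pos [ 0.4652 -0.3365  0.2462] d_tool [-0.     -0.0019  0.1462] yaw_y -70.88 gap 49.8 F [ 1.    0.26 -0.26] q [ 0.72  0.29 -0.21  1.74  0.07  1.11 -0.75]
```

View pics/side6.png

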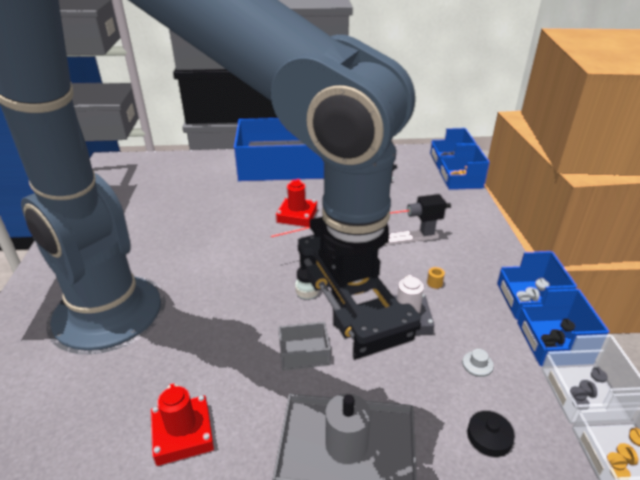

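The cover stands upright in the tray at (348,430). Turning the tool so the jaws sit tangential to the post.

Call:
step_arm --motion '[{"offset": [0,0,0],"turn": -3,"fingers": 0.05},{"offset": [0,0,0],"turn": -6,"fingers": 0.05},{"offset": [0,0,0],"turn": -7,"fingers": 0.05},{"offset": [0,0,0],"turn": -7,"fingers": 0.05},{"offset": [0,0,0],"turn": -7,"fingers": 0.05},{"offset": [0,0,0],"turn": -7,"fingers": 0.05},{"offset": [0,0,0],"turn": -7,"fingers": 0.05},{"offset": [0,0,0],"turn": -7,"fingers": 0.05},{"offset": [0,0,0],"turn": -7,"fingers": 0.05},{"offset": [0,0,0],"turn": -7,"fingers": 0.05}]'

```text
t: 11.28
tool_pos: [0.4637, -0.3356, 0.2421]
tcp_rot: [-0.001, 0.74, 0.672, -0.0]
force: [-0.2, -0.1, 0.3]
finger_gap: 0.576
```

Call:
step_arm --motion '[{"offset": [0,0,0],"turn": -7,"fingers": 0.05},{"offset": [0,0,0],"turn": -7,"fingers": 0.05},{"offset": [0,0,0],"turn": -4,"fingers": 0.05},{"offset": [0,0,0],"turn": -2,"fingers": 0.05},{"offset": [0,0,0],"turn": 0,"fingers": 0.05},{"offset": [0,0,0],"turn": 0,"fingers": 0.05},{"offset": [0,0,0],"turn": 0,"fingers": 0.05},{"offset": [0,0,0],"turn": 0,"fingers": 0.05},{"offset": [0,0,0],"turn": 0,"fingers": 0.05},{"offset": [0,0,0],"turn": 0,"fingers": 0.05}]'

```text
t: 12.12
tool_pos: [0.4644, -0.3359, 0.2435]
tcp_rot: [0.0, 0.615, 0.789, -0.0]
force: [0.6, 0.5, -1.0]
finger_gap: 0.57
```

```bash
python3 -c "
from h import *
plan((.5024,.2651,.25)); f=grab('top','top6');crop('top6',330,140,400,210,8,'d6'); f=grab('side','side6b'); crop('side6b',380,260,450,340,8,'d6b')"
```

```text
t 12.12 pos [ 0.4644 -0.3359  0.2435] d_tool [ 0.5736  0.1835 -0.0065] yaw_y 14.12 gap 49.6 F [ 0.64  0.49 -1.01] q [ 0.92  0.32 -0.47  1.73  0.16  1.12  0.65]
```

View pics/d6.png

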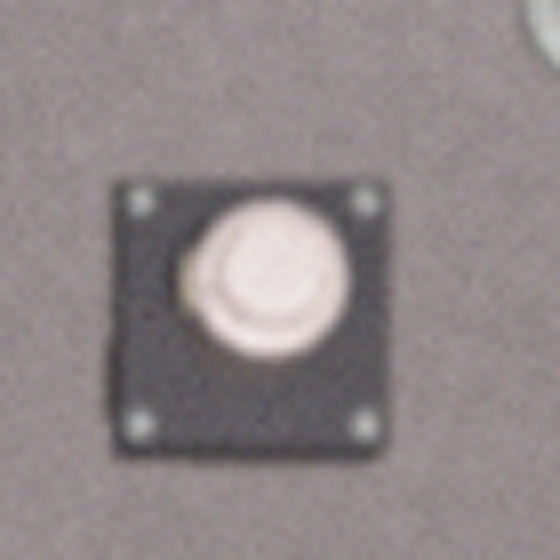

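View pics/d6b.png

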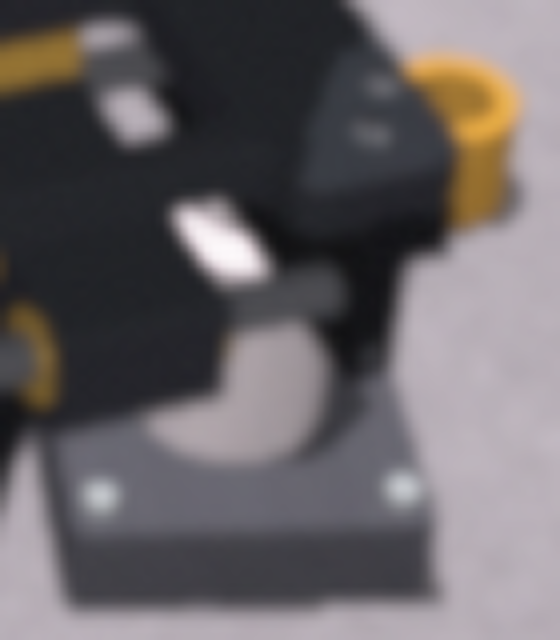

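Call:
step_arm --motion '[{"offset": [0.01,0.0032,0],"turn": 0,"fingers": 0.05},{"offset": [0.02,0.0064,0],"turn": 0,"fingers": 0.05},{"offset": [0.03,0.0096,0],"turn": 0,"fingers": 0.05},{"offset": [0.035,0.0112,0],"turn": 0,"fingers": 0.05},{"offset": [0.035,0.0112,0],"turn": 0,"fingers": 0.05},{"offset": [0.035,0.0112,0],"turn": 0,"fingers": 0.05},{"offset": [0.035,0.0112,0],"turn": 0,"fingers": 0.05},{"offset": [0.035,0.0112,0],"turn": 0,"fingers": 0.05},{"offset": [0.035,0.0112,0],"turn": 0,"fingers": 0.05},{"offset": [0.035,0.0112,0],"turn": 0,"fingers": 0.05}]'

```text
t: 13.05
tool_pos: [0.4839, -0.014, 0.2439]
tcp_rot: [0.0, 0.615, 0.789, -0.0]
force: [1.6, -0.9, 0.2]
finger_gap: 0.576
```

```bash
python3 -c "
from h import *
plan((.5024,.2651,.25))"
```

```text
t 13.05 pos [ 0.4839 -0.014   0.2439] d_tool [ 0.2661  0.0861 -0.0063] yaw_y 14.15 gap 50.1 F [ 1.6  -0.85  0.17] q [ 0.53  0.19 -0.67  1.92  0.14  1.08  0.06]
```

Call:
step_arm --motion '[{"offset": [0.035,0.0112,0],"turn": 0,"fingers": 0.05},{"offset": [0.035,0.0112,0],"turn": 0,"fingers": 0.05},{"offset": [0.035,0.0112,0],"turn": 0,"fingers": 0.05},{"offset": [0.035,0.0112,0],"turn": 0,"fingers": 0.05},{"offset": [0.035,0.0112,0],"turn": 0,"fingers": 0.05},{"offset": [0.032,0.0102,0],"turn": 0,"fingers": 0.05},{"offset": [0.026,0.0083,0],"turn": 0,"fingers": 0.05},{"offset": [0.018,0.0058,0],"turn": 0,"fingers": 0.05},{"offset": [0.012,0.0038,0],"turn": 0,"fingers": 0.05},{"offset": [0.005,0.0018,0],"turn": 0,"fingers": 0.05}]'

```text
t: 13.88
tool_pos: [0.5015, 0.2669, 0.2436]
tcp_rot: [-0.0, 0.614, 0.79, 0.0]
force: [-0.7, 0.5, 0.7]
finger_gap: 0.576
```

```bash
python3 -c "
from h import *
grab('side','side7');plan((.5024,.2651,.15)); crop('side7',270,60,430,260,4,'d7')"
```

```text
t 13.93 pos [0.5018 0.2665 0.2436] d_tool [-0.0016  0.0002  0.0936] yaw_y 14.28 gap 49.9 F [-0.42 -0.03  0.11] q [ 0.03  0.37 -0.76  1.73  0.28  1.15 -0.57]
```

View pics/d7.png

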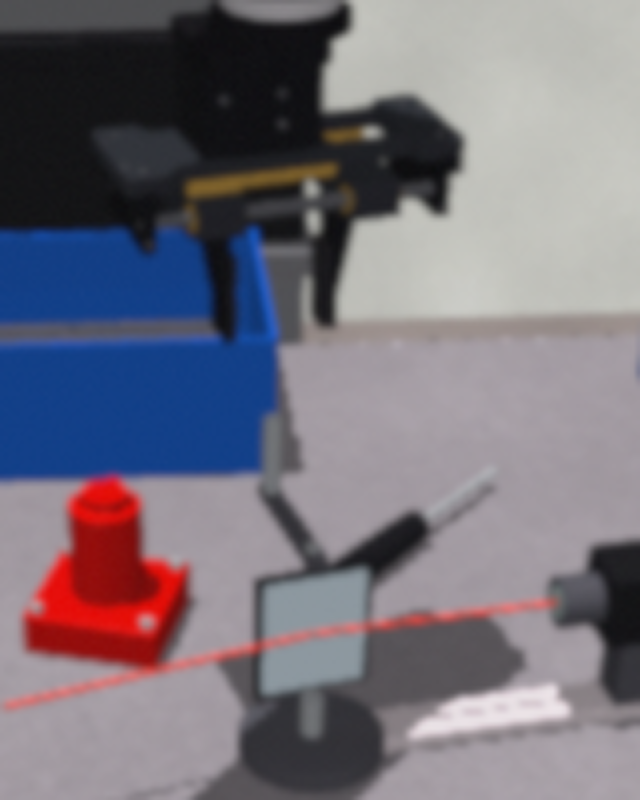

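The post at crop (271,440) lies under the middle of the open fingers. Descending, then closing.

Call:
step_arm --motion '[{"offset": [-0.001,0,0.008],"turn": 0,"fingers": 0.05},{"offset": [0,0,0.014],"turn": 0,"fingers": 0.05},{"offset": [0,0,0.016],"turn": 0,"fingers": 0.05},{"offset": [0,0,0.016],"turn": 0,"fingers": 0.05},{"offset": [0,0,0.016],"turn": 0,"fingers": 0.05},{"offset": [0,0,0.012],"turn": 0,"fingers": 0.05},{"offset": [0,0,0.008],"turn": 0,"fingers": 0.05},{"offset": [0,0,0.004],"turn": 0,"fingers": 0.05},{"offset": [0,0,0],"turn": 0,"fingers": 0.03},{"offset": [0,0,0],"turn": 0,"fingers": 0.02}]' --grip_force 20

```text
t: 14.77
tool_pos: [0.503, 0.2635, 0.1499]
tcp_rot: [0.0, 0.615, 0.789, 0.0]
force: [0.1, 0.4, -0.1]
finger_gap: 0.492
```

Call:
step_arm --motion '[{"offset": [0,0,0],"turn": 0,"fingers": 0.015},{"offset": [0,0,0],"turn": 0,"fingers": 0.0},{"offset": [0,0,0],"turn": 0,"fingers": 0.0},{"offset": [0,0,0],"turn": 0,"fingers": 0.0},{"offset": [0,0,0],"turn": 0,"fingers": 0.0},{"offset": [0,0,0],"turn": 0,"fingers": 0.0},{"offset": [0,0,0],"turn": 0,"fingers": 0.0},{"offset": [0,0,0],"turn": 0,"fingers": 0.0},{"offset": [0,0,0],"turn": 0,"fingers": 0.0},{"offset": [0,0,0],"turn": 0,"fingers": 0.0}]'

```text
t: 15.6
tool_pos: [0.5029, 0.2636, 0.1498]
tcp_rot: [0.0, 0.615, 0.789, 0.0]
force: [-0.2, 0.1, 1.1]
finger_gap: 0.13
```

```bash
python3 -c "
from h import *
plan((.5024,.2651,.148));grab('side','side8');grab('top','top8');crop('side8',270,60,430,260,4,'d8'); crop('top8',150,150,310,300,5,'d8t')"
```

```text
t 15.6 pos [0.5029 0.2636 0.1498] d_tool [ 0.0016 -0.0001  0.0018] yaw_y 14.13 gap 11.3 F [-0.16  0.12  1.13] q [-0.01  0.47 -0.71  1.84  0.37  0.97 -0.64]
```

View pics/d8.png

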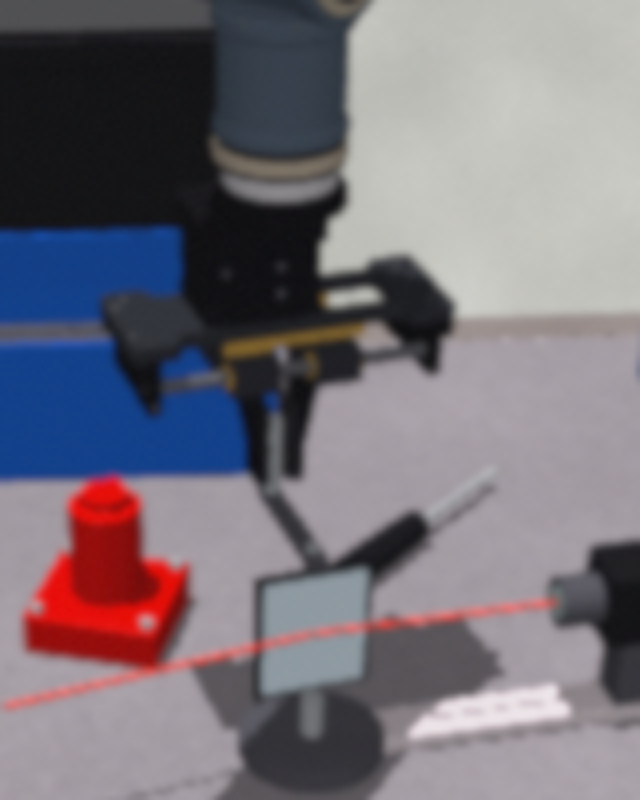

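View pics/d8t.png

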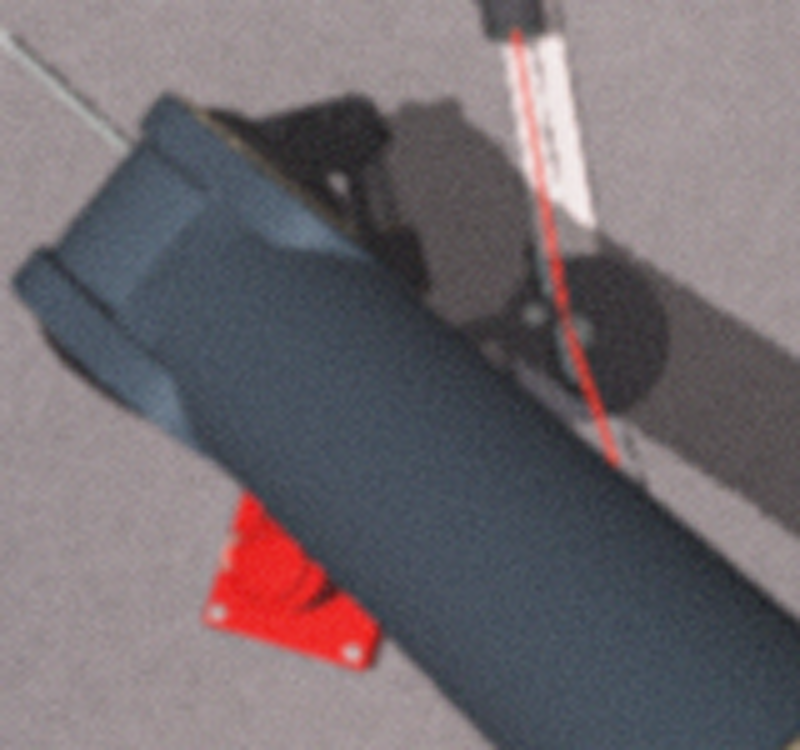

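Call:
step_arm --motion '[{"offset": [-0.0001,-0.0028,0],"turn": -2,"fingers": 0.0},{"offset": [-0.0002,-0.0056,0],"turn": -4,"fingers": 0.0},{"offset": [-0.0002,-0.0056,0],"turn": -4,"fingers": 0.0},{"offset": [-0.0002,-0.0056,0],"turn": -4,"fingers": 0.0},{"offset": [-0.0002,-0.0056,0],"turn": -4,"fingers": 0.0},{"offset": [-0.0001,-0.0028,0],"turn": -2,"fingers": 0.0},{"offset": [0,0,0],"turn": 0,"fingers": 0.0},{"offset": [0,0,0],"turn": 0,"fingers": 0.0},{"offset": [0,0,0],"turn": 0,"fingers": 0.0},{"offset": [0,0,0],"turn": 0,"fingers": 0.0}]'

```text
t: 16.53
tool_pos: [0.4779, 0.2522, 0.1498]
tcp_rot: [0.0, 0.469, 0.883, 0.0]
force: [0.8, 0.0, 2.4]
finger_gap: 0.131
```

```bash
python3 -c "
from h import *
plan((.5024,.2651,.148));f=grab('side','side9');crop('side9',270,60,430,260,4,'d9')
o=__import__('station').sensors.get_obs()['tool_pos'][:2]
for A in [(.522,.187),(.525,.188),(.52,.1864)]:
  d=o-np.array(A); print(np.linalg.norm(d),np.degrees(np.arctan2(d[1],d[0])))
"
```

```text
t 16.53 pos [0.4779 0.2522 0.1498] d_tool [-0.0031  0.0276  0.0018] yaw_y 34.09 gap 11.4 F [0.82 0.02 2.41] q [ 0.07  0.45 -0.81  1.9   0.4   0.96 -0.33]
0.07871322495589936 124.10806524007384
0.07962574254749136 126.29945435706864
0.07811391665932116 122.64648934082201
```

View pics/d9.png

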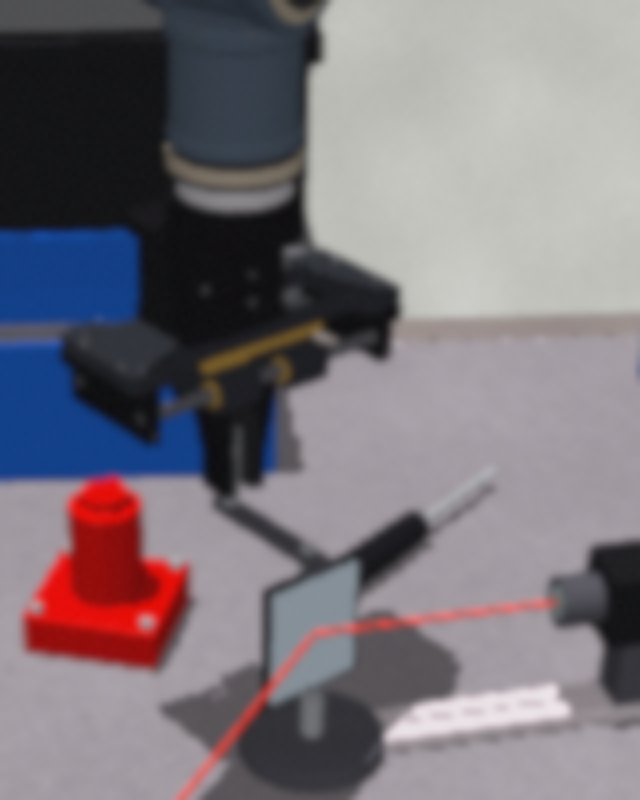

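Call:
step_arm --motion '[{"offset": [0.0002,-0.0028,0],"turn": -2,"fingers": 0.0},{"offset": [0.0,-0.0056,0],"turn": -4,"fingers": 0.0},{"offset": [0.0,-0.0056,0],"turn": -4,"fingers": 0.0},{"offset": [0.0,-0.0056,0],"turn": -4,"fingers": 0.0},{"offset": [-0.0001,-0.0056,0],"turn": -4,"fingers": 0.0},{"offset": [-0.0001,-0.0056,0],"turn": -4,"fingers": 0.0},{"offset": [0,-0.0028,0],"turn": -2,"fingers": 0.0},{"offset": [0,0,0],"turn": 0,"fingers": 0.0},{"offset": [0,0,0],"turn": 0,"fingers": 0.0},{"offset": [0,0,0],"turn": 0,"fingers": 0.0}]'

```text
t: 17.42
tool_pos: [0.4555, 0.2282, 0.1498]
tcp_rot: [0.002, 0.275, 0.961, 0.0]
force: [5.4, -1.0, 1.3]
finger_gap: 0.128
```

```bash
python3 -c "
from h import *
plan((.5024,.2651,.148));f=grab('side','side10');crop('side10',270,180,430,330,5,'d10')
grab('top','top10')
o=__import__('station').sensors.get_obs()['tool_pos'][:2]
for A in [(.522,.187),(.525,.188),(.52,.1864)]:
  d=o-np.array(A); print(np.linalg.norm(d),np.degrees(np.arctan2(d[1],d[0])))
"
```

```text
t 17.42 pos [0.4555 0.2282 0.1498] d_tool [-0.0202  0.0561  0.0019] yaw_y 58.02 gap 11.1 F [ 5.36 -1.05  1.29] q [ 0.19  0.44 -0.93  1.96  0.43  0.95  0.06]
0.07818070659904733 148.18656669981974
0.08023970014457522 149.92287409546523
0.07681338885366555 147.01975678602255
```

View pics/side10.png

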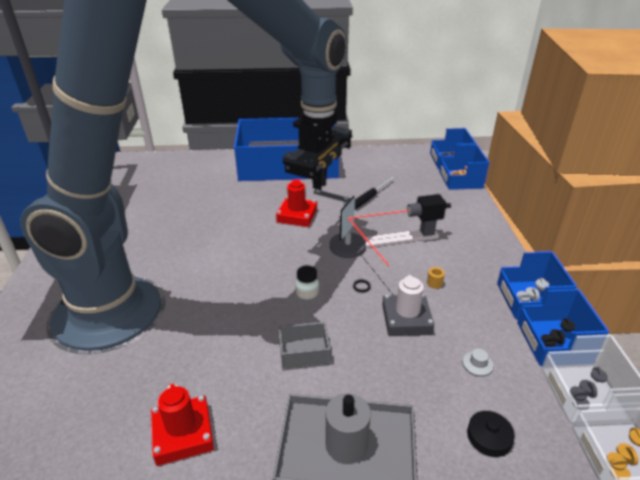

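View pics/top10.png

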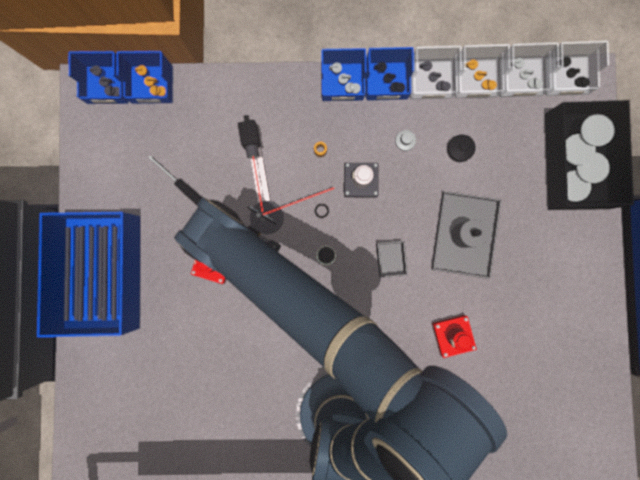

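The beam now points from (262,212) to (332,187) in the top view, close to the valve body at (362,175). Fitting the beam and locating the mark precisely.

```bash
cat > beam.py <<'E'
from h import *
import sys
def fitline(P):
    c=P.mean(0); u,s,v=np.linalg.svd(P-c); return c,v[0],s[1]/np.sqrt(len(P))
def beam(tag,box):
    f=load(tag); im=f['image'].astype(int); m=(im[...,0]-np.maximum(im[...,1],im[...,2]))>45
    y,x=np.nonzero(m); k=(x>=box[0])&(x<=box[2])&(y>=box[1])&(y<=box[3]); x=x[k];y=y[k]
    w=(im[...,0]-np.maximum(im[...,1],im[...,2]))[y,x]
    P=np.array([atz(f,(a,b),.085)[:2] for a,b in zip(x,y)])
    return fitline(np.repeat(P,np.clip(w//15,1,8),0)),len(P)
def report(t,s,bt,bs,bi):
    (c1,d1,r1),n=beam(t,bt)
    (ci,di,_),_=beam(t,bi)
    X=np.linalg.solve(np.c_[d1,-di],ci-c1); ax=c1+X[0]*d1
    print('top refl',np.degrees(np.arctan2(*(-d1 if d1[0]<0 else d1)[::-1])),r1,n,'inc',np.degrees(np.arctan2(*(di if di[0]>0 else -di)[::-1])),'axis',ax)
    (c2,d2,r2),n2=beam(s,bs)
    print('side refl',np.degrees(np.arctan2(*(-d2 if d2[0]<0 else d2)[::-1])),r2,n2)
    return (c1,d1),(c2,d2),ax
if __name__=='__main__':
    L1,L2,ax=report('top10','side10',(272,180,336,208),(357,225,392,268),(255,160,262,200))
    for M in [(.6153,-.0397)]:
        for c,d in (L1,L2):
            d=d if d[0]>0 else -d
            v=np.array(M)-c; print('mark perp off mm (+=mark ccw of beam)',1e3*(d[0]*v[1]-d[1]*v[0]))
    crop('top10',250,150,400,230,5,'e1')
    crop('side10',330,190,450,340,4,'e2')
E
python3 beam.py
```

```text
top refl -70.56247070589475 0.0018504009122773354 171 inc 8.578274163262519 axis [0.5209757  0.18872158]
side refl -70.46240367726001 0.002072625721440782 147
mark perp off mm (+=mark ccw of beam) 12.934395348217539
mark perp off mm (+=mark ccw of beam) 10.28881326050543
```

View pics/e1.png

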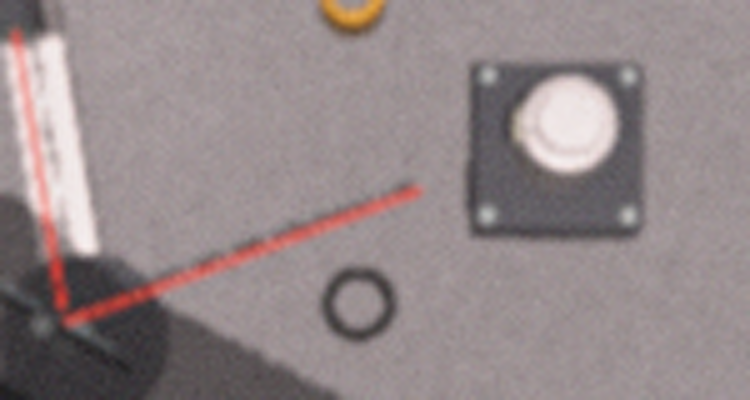

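View pics/e2.png

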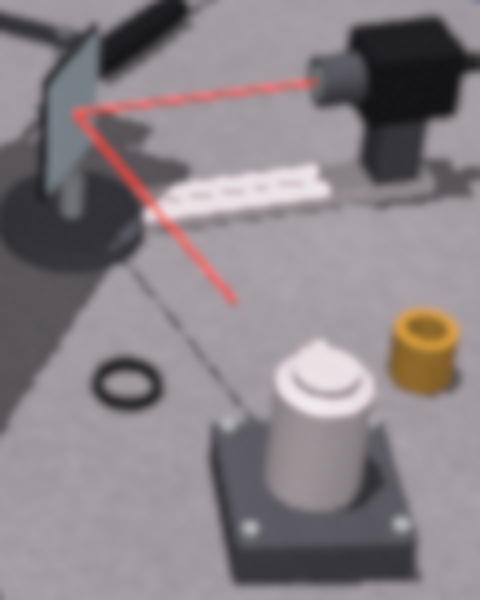

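```bash
cat > fit.py <<'E'
from h import *
from scipy.optimize import least_squares
def blob(f,u,r=4):
    im=f['image'].astype(float).mean(2); x,y=int(round(u[0])),int(round(u[1]))
    w=im[y-r:y+r+1,x-r:x+r+1].copy(); w-=np.percentile(w,60)+8; w[w<0]=0
    Y,X=np.mgrid[y-r:y+r+1,x-r:x+r+1]; return np.array([(w*X).sum(),(w*Y).sum()])/w.sum()
f=load('top10'); s=load('side10')
T=[blob(f,(a/5+250,b/5+150),3) for a,b in [(488,76),(488,216),(630,216),(630,76)]]
W=np.array([atz(f,u,.031)[:2] for u in T]); print(np.round(T,2).tolist(),W.round(4).tolist(),W.mean(0).round(4))
e=[W[0]-W[3],W[1]-W[2]]; print('yaw +y cand',[np.degrees(np.arctan2(v[1],v[0])) for v in e]); e=[W[0]-W[1],W[3]-W[2]]; print('x dir',[np.degrees(np.arctan2(v[1],v[0])) for v in e])
S=[blob(s,(a/4+330,b/4+190),3) for a,b in [(250,528),(401,524),(227,425)]]
V=np.array([atz(s,u,.031)[:2] for u in S]); print('side',V.round(4).tolist(), 'ctr',((V[1]+V[2])/2).round(4))
for v in (V[0]-V[1],): print(np.degrees(np.arctan2(v[1],v[0])))
E
python3 fit.py
python3 - <<'E'
from h import *
# overlay model for two yaws
for tag,box,sc,out in [('top10',(335,150,395,205),13,'g1'),('side10',(375,265,440,335),8,'g2')]:
    f=load(tag); x0,y0,x1,y1=box
    im=cv2.resize(cv2.imread(f'pics/{tag}.png')[y0:y1,x0:x1],None,fx=sc,fy=sc,interpolation=cv2.INTER_CUBIC)
    C=np.array([.6153,-.0662,0]); a=np.linspace(0,2*np.pi,90)
    def dr(P,col):
        q=(proj(f,P)-[x0,y0]+.5)*sc-.5
        cv2.polylines(im,[np.round(q*8).astype(np.int32)],False,col,1,cv2.LINE_AA,3)
    circ=lambda r,z:C+np.c_[r*np.cos(a),r*np.sin(a),0*a+z]
    dr(circ(.024,.094),(0,255,0)); dr(circ(.024,.03),(255,255,0))
    for yw,col in ((90,(0,0,255)),(96,(255,0,0))):
        t=np.radians(yw); y=np.array([np.cos(t),np.sin(t),0]); x=np.array([y[1],-y[0],0])
        dr(np.array([C+sx*.045*x+sy*.045*y+[0,0,.03] for sx,sy in((1,1),(1,-1),(-1,-1),(-1,1),(1,1))]),col)
        dr(np.array([C+.0265*y+.01*np.cos(b)*x+[0,0,.085+.01*np.sin(b)] for b in a]),col)
    cv2.imwrite(f'pics/{out}.png',im)
E
```

```text
[[347.27, 164.45], [347.06, 192.5], [376.09, 192.9], [376.13, 164.38]] [[0.654, -0.03], [0.5796, -0.0282], [0.5772, -0.1044], [0.6528, -0.106]] [ 0.6159 -0.0672]
yaw +y cand [np.float64(89.06999555206822), np.float64(88.21463411844616)]
x dir [np.float64(-1.4406279953355756), np.float64(-1.2287853835617515)]
side [[0.5808, -0.098], [0.6555, -0.0994], [0.5826, -0.0203]] ctr [ 0.619  -0.0599]
178.8973393316655
```

View pics/g1.png

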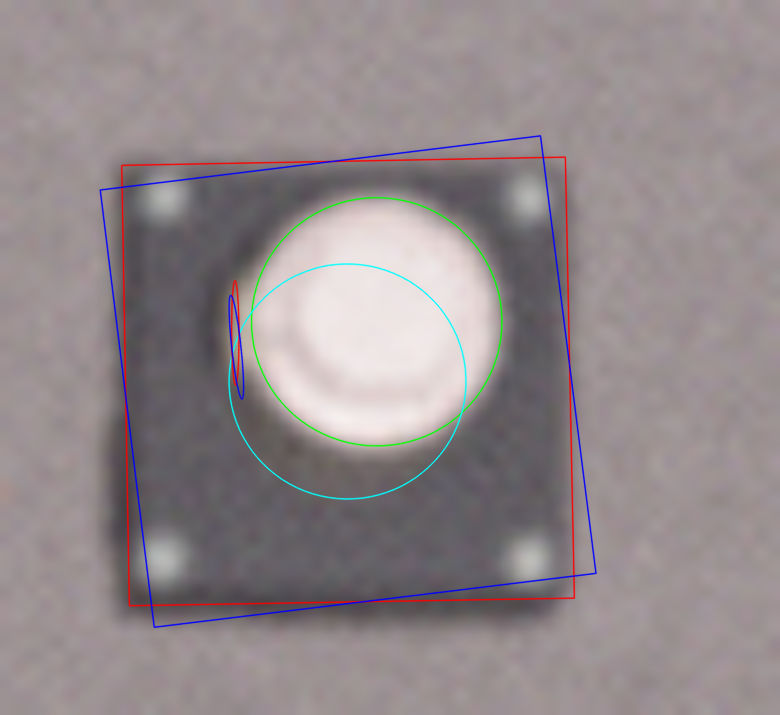

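View pics/g2.png

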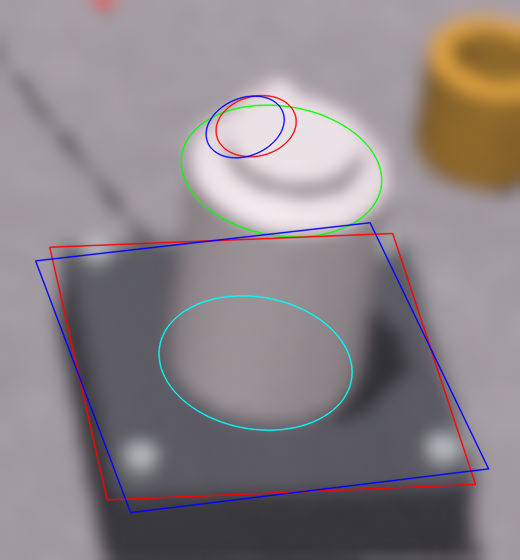

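Housing yaw is about −1.2°, putting the mark near (0.616, −0.040). The beam misses it by about 13 mm clockwise in both views, so the mirror needs about 1.55° more.

Call:
step_arm --motion '[{"offset": [-0.0003,-0.0011,0],"turn": -0.8,"fingers": 0.0},{"offset": [-0.0003,-0.0011,0],"turn": -0.75,"fingers": 0.0},{"offset": [0,0,0],"turn": 0,"fingers": 0.0},{"offset": [0,0,0],"turn": 0,"fingers": 0.0},{"offset": [0,0,0],"turn": 0,"fingers": 0.0},{"offset": [0,0,0],"turn": 0,"fingers": 0.0},{"offset": [0,0,0],"turn": 0,"fingers": 0.0},{"offset": [0,0,0],"turn": 0,"fingers": 0.0},{"offset": [0,0,0],"turn": 0,"fingers": 0.0},{"offset": [0,0,0],"turn": 0,"fingers": 0.0}]'

```text
t: 18.35
tool_pos: [0.4545, 0.2263, 0.1498]
tcp_rot: [0.001, 0.262, 0.965, 0.0]
force: [6.2, -0.7, 0.7]
finger_gap: 0.128
```

```bash
cat > chk.py <<'E'
from beam import *
import sys
k=sys.argv[1]
grab('top','top'+k); grab('side','side'+k); plan((.5,.2,.15))
L1,L2,ax=report('top'+k,'side'+k,(272,175,336,208),(357,225,395,268),(255,160,262,200))
for (c,d),M in ((L1,(.6161,-.0402)),(L2,(.6185,-.0355))):
    d=d if d[0]>0 else -d
    v=np.array(M)-c; print('perp mm',1e3*(d[0]*v[1]-d[1]*v[0]))
crop('top'+k,250,150,400,230,5,'e'+k)
im=cv2.imread(f'pics/e{k}.png'); f=load('top'+k)
def px(P): return tuple(int(v) for v in np.round((proj(f,P)[0]-[250,150]+.5)*5-.5))
c,d=L1; d=d if d[0]>0 else -d
cv2.line(im,px([*(c),.085]),px([*(c+d*.2),.085]),(0,255,255),1); cv2.circle(im,px([.6161,-.0402,.085]),3,(0,255,0),1)
cv2.imwrite(f'pics/e{k}.png',im)
E
python3 chk.py 11
```

```text
t 18.45 pos [0.4545 0.2263 0.1498] d_tool [-0.0526  0.0003 -0.0001] yaw_y 59.61 gap 10.7 F [ 5.41 -0.95  1.11] q [ 0.2   0.44 -0.94  1.97  0.43  0.95  0.09]
top refl -67.29414224695537 0.001774571215123382 168 inc 8.737411038078891 axis [0.52088552 0.18852574]
side refl -67.14156494115515 0.002156628750378874 154
perp mm -0.4529878080894445
perp mm 0.6688777400115364
```

View pics/e11.png

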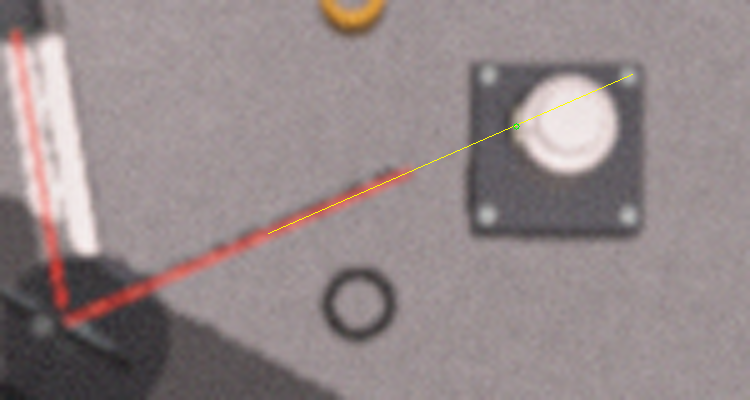

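The extrapolated beam passes through the mark: −0.5 mm from the top view, +0.7 mm from the side. Bystanders are at their original pixels, and the cover stands upright in the tray. Handing in.

```bash
python3 -c "
from station import workorder; print(workorder.hand_in())"
```

```text
the job is handed in; nothing more can be done
None
```

I lifted the cover off by its knob, set it down upright in the tray, then gripped the mirror post and turned the mirror until the beam pointed at the mark. I handed the job in at about 18.5 s, still holding the post at that angle.

- **Beam on mark:** the drawn beam ends short of the valve body, so I extended it. It passes within about 0.5 mm of my estimate of the mark in the top view and 0.7 mm in the side view.
- **Where the mark estimate comes from:** I worked it out from the plate's screws and the tab side. The mark faces away from the side camera, and from above only its edge shows.
- **Where the views disagreed:** the side camera put the housing about 3 mm in x and 5–7 mm in y away from where the top camera did. I therefore compared the beam with each camera's own housing position.
- **Cover:** it touched the tray floor at about 5.5 N before I let go. A later picture shows it standing upright in the tray.
- **Bystanders:** by eye, they look where they were in the first pictures.
- **Grip on the post:** the last reading showed a steady sideways force of about 5.5 N and a finger opening of 10.7 mm on the 12 mm post. The gap also read about 1 mm small on the knob, and the grip held.

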